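# Strip a gearbox shaft onto the parts board

## Task

Strip the gearbox shaft that stands upright in its wooden block: take the collar, the bearing and the two gears off it and put each on its own peg of the parts board, that is on the thickest peg that still goes through its bore (the pegs are as thick as the part's seat on the shaft). Every part must end the same way up as it came off, lying flat on its peg's flange with the peg through its bore. Do not knock or shift the grease pot that stands near the block.

Things in the scene. Friction and masses are not known exactly. Their poses are not given: they have to be found in the camera images.
- collar_mid (a point): plain dark steel collar, 36 mm outside, 17 mm bore, 14 mm high, loose, topmost on the shaft; the point is its centre, half-way up; z is its axis, up. Its peg is peg_collar
- bearing_mid (a point): ball bearing, 52 mm outside, 25 mm bore, 15 mm high, loose, second from the top on the shaft; the point is its centre, half-way up; z is its axis, up. Its peg is peg_bearing
- gear_small_mid (a point): smaller steel spur gear, 58 mm over the teeth, 31 mm bore, 13 mm high, loose, third from the top on the shaft; the point is its centre, half-way up; z is its axis, up. Its peg is peg_gear_small
- gear_large_mid (a point): larger steel spur gear, 68 mm over the teeth, 38 mm bore, 14 mm high, loose, lowest on the shaft, lying on its shoulder; the point is its centre, half-way up; z is its axis, up. Its peg is peg_gear_large
- shaft_shoulder (a point): fixed upright stepped steel shaft in a hardwood block 100 x 100 x 32 mm; the point is on the shaft's axis at the shoulder that carries the stack, 44 mm above the bench; z is up. From the shoulder up the shaft's seats are 33, 26, 20 and 12 mm thick, each a little shorter than its part; the shaft ends 62 mm above the point. The parts lie loosely on one another (2 to 3 mm play round the shaft) and lift straight off
- peg_collar_seat (a point): thinnest white nylon peg of the parts board, 12 mm thick, fixed; the point is on its axis on top of its flange (26 mm across, 6 mm thick), where the part's underside comes to lie, 28 mm above the bench; the peg rises 26 mm above the point, its topmost 10 mm a cone that narrows to 0.45 of its thickness. The pegs stand upright in a square of 110 mm side on a plywood board 224 x 224 mm, 22 mm high; which peg stands in which corner varies
- peg_bearing_seat (a point): second thinnest white nylon peg, 20 mm thick, flange 42 mm across; otherwise as peg_collar: the point is on its axis on top of its flange
- peg_gear_small_seat (a point): second thickest white nylon peg, 26 mm thick, flange 48 mm across; otherwise as peg_collar: the point is on its axis on top of its flange
- peg_gear_large_seat (a point): thickest white nylon peg, 33 mm thick, flange 58 mm across; otherwise as peg_collar: the point is on its axis on top of its flange
- grease_pot_mid (a point): white plastic grease pot with screw cap, 71 mm across, 85 mm high, loose, standing beyond the shaft's block about 140 mm from the shaft; a bystander; the point is its centre, half-way up; z is up
There are look-alikes about, which are no part of the job. Leave any turquoise look-alike of the part that bears bearing_mid alone.

How it is judged:
At the end, for the whole second after the job is handed in: The collar, the bearing, the small gear and the large gear each lie on their own peg: axis within 6 mm of the peg's axis, underside within 3 mm of the flange, tilted less than 0.06 rad, same way up, at rest (slower than 0.02 m/s); the grease pot stands within 20 mm of where it was, upright (horizontal distance between collar_mid and peg_collar_seat below 0.006 m and z of collar_mid in the frame of peg_collar_seat between 0.004 and 0.01 m and angle between each of collar_mid, bearing_mid, gear_small_mid, gear_large_mid's own z axis and vertical below 0.06 rad and linear speed of each of collar, bearing, gear_small, gear_large below 0.02 m/s and horizontal distance between bearing_mid and peg_bearing_seat below 0.006 m and z of bearing_mid in the frame of peg_bearing_seat between 0.0045 and 0.0105 m and horizontal distance between gear_small_mid and peg_gear_small_seat below 0.006 m and z of gear_small_mid in the frame of peg_gear_small_seat between 0.0035 and 0.0095 m and horizontal distance between gear_large_mid and peg_gear_large_seat below 0.006 m and z of gear_large_mid in the frame of peg_gear_large_seat between 0.004 and 0.01 m and distance of grease_pot_mid from where it was at the start of the episode below 0.02 m and angle between grease_pot_mid's own z axis and vertical below 0.3 rad); the robot touches nothing.
It fails at once if the grease pot is knocked or shifted (moved more than 20 mm or tilted more than 0.3 rad) (distance of grease_pot_mid from where it was at the start of the episode above 0.02 m or angle between grease_pot_mid's own z axis and vertical above 0.3 rad).
It also fails if it takes over 102 s, if anything falls off the work surface, if the arm or the gripper's body presses on something with over 40 N, if the wrist force passes 120 N, or if a joint passes its speed limit or range.

## Robot

A 6-joint arm with a two-finger parallel gripper is mounted at the origin on a cart in front of the work surface, level with it; the furniture and walls round the work are solid. World frame = base frame: x ahead of the robot, y to its left, z up, the work surface at z = 0. Lengths are in m, angles in rad, forces in N, time in s.
With the tool pointing down it reaches from about 0.4 to 0.825 m from the base axis. Payload 7 kg.
Tool frame: the origin (TCP) lies at the very end of the fingers, on their centre line; the grasp point (between the pads) lies 19 mm behind it; z points along the fingers, y is the line along which they close (so a half turn about z gives the same grasp; the last joint's range is limited). The gripper opens to 88 mm and grips with 3 to 60 N. Pads are 19 mm wide; open, the fingers measure 130 mm over their backs; the gripper's body (78 mm by 193 mm) begins 47 mm behind the grasp point.
Start: joints at [-0.984, 0.359, 0.012, 0, -1.224, -0.288], TCP at [0.199, -0.645, 0.227] pointing down, gripper open.
Joint ranges: [-3.07, 3.07], [-1.43, 2.12], [-1.02, 1.25], [-3.03, 1.67], [-3.05, -0], [-3.03, 3.03]. Speed limits (rad/s): [2.39, 2.39, 3.01, 3.14, 3.14, 3.14].

## Interface

Orientations are given as [roll, pitch, yaw] about the fixed x, y, z axes, in that order (R = Rz(yaw) Ry(pitch) Rx(roll)).
In Python, from station import arm gives the robot as it stands. The module is installed in compiled form; this text tells all that it offers.
- The arm moves only by the shell command python3 -m crank 'ROWS' [FORCE]. ROWS is JSON, a list of rows, each an object of numbers: "dx", "dy", "dz": the shift along the world's x, y, z in m; "twist": the turn about the world's z in degrees; "grip": the opening, from -1 (shut) to 1 (fully open). A call has exactly 5 rows; each row is the pose to reach, as a shift and turn from the pose commanded when the call began; what a row does not reach only later rows make up. A row lasts 1/12 s, in which the tool goes at most 41.7 mm and 7.16 degrees, less where a joint would pass 70% of its speed; a pose out of reach is approached as far as the arm can. A call with a gripper value outside its range is refused whole. The fingers move at their own pace and stop on an object; FORCE is the grip in N (left out, the last holds). Time passes only in rows, so rows that repeat a pose let the fingers close, or fill a call up. It gives the time, the measured TCP pose, the force, the opening and the grip force at its end, in the units of the state.
- arm.get_state(): the state, without advancing time (a new reading comes with each control period).
- arm.grab_frame(name): name is "scene" or "side" or "wrist"; returns the picture (420x560x3 uint8, red, green, blue); there is no depth.
- arm.get_calibration(name): a dict with "fx", "fy", "cx", "cy" (pixels), "k1" (the pictures are not rectified: a ray, as slopes to the right and down, at radius r is drawn at 1 + k1 r^2 times it, then the intrinsics apply), "cam_to_world" (4x4, takes a point from camera to world coordinates); the wrist camera has in their place "tool_from_camera" (4x4, takes a point from camera to tool coordinates, whose origin is the TCP and whose axes are the flange's). Camera axes: x right, y down, z forward; pixel columns grow to the right and rows downward; lengths in m; the calibration is good to about 2 mm. A picture is of the moment at which its call begins: read the wrist's pose just before it. get_calibration takes no time and is no camera call.
- arm.job_done(): hands the job in; it is judged then, once.
The state is a dict: "t": time; "q": joint angles; "qd": joint speeds; "joint_efforts": joint torques, N m; "eef_pos": TCP position; "ee_rot": TCP orientation; "force": force on the tool from outside, world axes, zero at the start; "moment": the same for the moment, N m; "width": finger opening in m; "gripper_force": force on a finger pad.
Only numpy, scipy, OpenCV 4.12 (cv2) and the standard library are available. Lean on these libraries where they do the work, as an engineer would, in place of code of your own. Each camera call takes 0.05 s, during which the arm holds its last target. There are 200 camera calls.

## Working session

There is one attempt and no reset: what is moved stays moved. The work goes in short steps, Python scripts to look and compute and a shell command to move; the robot and the scene stay as the last step left them, time stands still between calls to the robot, and variables do not carry over. Pictures are saved under pics/ and viewed, at most 14 in all, crops included, and the job is handed in when it is done.

```bash
mkdir -p pics; cat > h.py <<'E'
import numpy as np, cv2
from station import arm
from scipy.spatial.transform import Rotation as R
def snap(n,f):
    s=arm.get_state(); im=arm.grab_frame(n); cv2.imwrite('pics/'+f,im[:,:,::-1]); return s,im
def cam(n,s=None):
    c=arm.get_calibration(n)
    if n=='wrist':
        T=np.eye(4);T[:3,:3]=R.from_euler('xyz',s['ee_rot']).as_matrix();T[:3,3]=s['eef_pos']
        return c,T@np.array(c['tool_from_camera'])
    return c,np.array(c['cam_to_world'])
def ray(n,uv,s=None):
    c,T=cam(n,s); K=np.array([[c['fx'],0,c['cx']],[0,c['fy'],c['cy']],[0,0,1.]])
    p=cv2.undistortPoints(np.array([[uv]],float),K,np.array([c['k1'],0,0,0]))[0,0]
    # model: drawn = r*(1+k1 r^2), same as OpenCV k1
    return T[:3,3],T[:3,:3]@np.array([p[0],p[1],1])
def onz(n,uv,z,s=None):
    o,d=ray(n,uv,s); return o+d*(z-o[2])/d[2]
def proj(n,P,s=None):
    c,T=cam(n,s); K=np.array([[c['fx'],0,c['cx']],[0,c['fy'],c['cy']],[0,0,1.]])
    p=(np.linalg.inv(T)@np.r_[P,1])[:3]
    return cv2.projectPoints(p.reshape(1,3),np.zeros(3),np.zeros(3),K,np.array([c['k1'],0,0,0]))[0].ravel()
E
python3 - <<'E'
from h import *
for n in('scene','side','wrist'):
    s,im=snap(n,n+'0.png'); c,T=cam(n,s); print(n,T.round(3).tolist(),c['fx'])
print(s)
E
```

```text
scene [[-0.575, -0.333, 0.747, -0.033], [-0.818, 0.228, -0.528, 0.486], [0.005, -0.915, -0.403, 0.447], [0.0, 0.0, 0.0, 1.0]] 382.76008699663174
side [[0.992, -0.095, 0.087, 0.498], [-0.127, -0.606, 0.785, -0.662], [-0.022, -0.79, -0.613, 0.612], [0.0, 0.0, 0.0, 1.0]] 430.3226912994374
wrist [[-0.295, 0.924, 0.244, 0.133], [0.956, 0.284, 0.076, -0.664], [0.001, 0.255, -0.967, 0.384], [0.0, 0.0, 0.0, 1.0]] 295.89608451601384
{'t': 0.1, 'q': array([-9.83902727e-01,  3.59298143e-01,  1.11753129e-02, -3.09581471e-04,
       -1.22408677e+00, -2.88133684e-01]), 'qd': array([ 1.12158882e-03, -1.37303766e-03,  3.00158095e-03,  2.69484963e-03,
       -3.48239219e-05, -1.42947215e-03]), 'joint_efforts': array([-3.05859510e-03, -5.84162199e+01,  2.93750721e+01,  7.01524571e+00,
        1.02184087e-02, -7.04745207e-05]), 'eef_pos': array([ 0.19855254, -0.64469558,  0.22573806]), 'ee_rot': array([ 3.14015493e+00, -1.22589333e-04, -2.84293805e+00]), 'force': array([-0.41060134,  0.12452529, -0.79044709]), 'moment': array([ 0.01839818, -0.01935099, -0.01833393]), 'gripper_force': 0.0, 'width': 0.08746526332724901}
```

View pics/scene0.png

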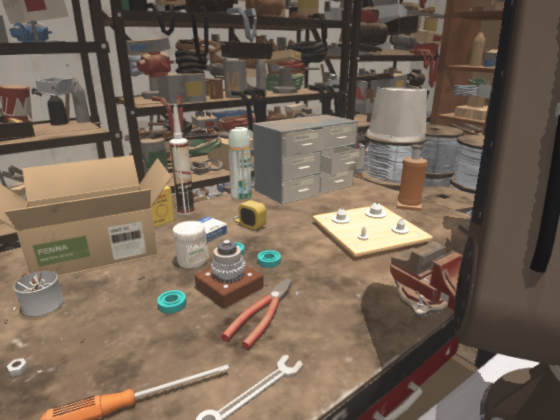

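View pics/side0.png

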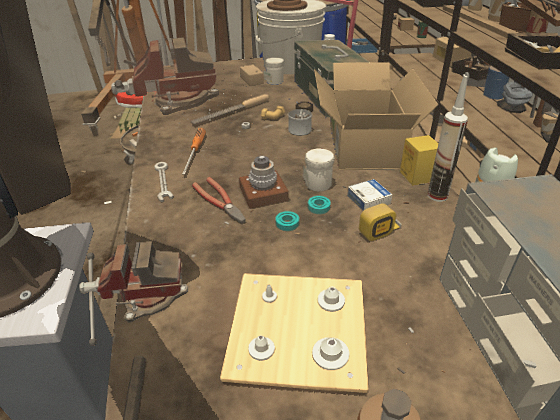

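The stack on its block is at scene (228,262) and side (262,173). Things that could be mistaken for its bearing are the turquoise rings at scene (172,301), (269,258) and (235,248), which are side (287,220) and (319,204). The pot is at side (319,170). The pegs are at side (269,293), (332,297), (262,345) and (331,349). I'll check the choice in one close crop.

```bash
python3 - <<'E'
from h import *
a=cv2.imread('pics/side0.png')
A=cv2.resize(a[135:235,215:345],None,fx=4,fy=4,interpolation=cv2.INTER_CUBIC)[:, :520]
B=cv2.resize(a[270:390,215:375],None,fx=2,fy=2,interpolation=cv2.INTER_CUBIC)
B=cv2.resize(a[265:390,225:370],None,fx=4,fy=4,interpolation=cv2.INTER_CUBIC)
cv2.imwrite('pics/c_a.png',A);cv2.imwrite('pics/c_b.png',B)
def tri(a,b):
    o1,d1=ray('scene',a);o2,d2=ray('side',b)
    t=np.linalg.lstsq(np.c_[d1,-d2],o2-o1,rcond=None)[0];p,q=o1+t[0]*d1,o2+t[1]*d2
    return (p+q)/2,np.linalg.norm(p-q)
print(tri((227,243),(262,158)))
# pegs: white flange on yellow board, rays on z=.028
hsv=cv2.cvtColor(a,cv2.COLOR_BGR2HSV)
m=((hsv[...,1]<70)&(hsv[...,2]>90)).astype(np.uint8)
m[:270]=0;m[390:]=0;m[:,:232]=0;m[:,365:]=0
n,l,st,ce=cv2.connectedComponentsWithStats(m)
for i in range(1,n):
    if st[i,4]>40:
        x,y,w,h,ar=st[i]; L=onz('side',(x,y+h*.6),.028);Rr=onz('side',(x+w,y+h*.6),.028)
        print(st[i],ce[i].round(1),np.linalg.norm(L-Rr).round(4),((L+Rr)/2).round(3), onz('side',(x+w/2,y+h),.022).round(3))
E
```

```text
(array([0.56199712, 0.20292093, 0.10159291]), np.float64(0.00299685935291703))
[262 285  15  17 169] [268.9 294.4] 0.0268 [ 0.538 -0.148  0.028] [ 0.536 -0.159  0.022]
[318 286  27  26 508] [330.9 299.2] 0.0473 [ 0.644 -0.179  0.028] [ 0.64  -0.197  0.022]
[248 335  27  26 499] [261.1 347.8] 0.0428 [ 0.512 -0.262  0.028] [ 0.51  -0.277  0.022]
[312 337  38  33 958] [330.3 353. ] 0.0592 [ 0.618 -0.289  0.028] [ 0.614 -0.308  0.022]
```

View pics/c_a.png

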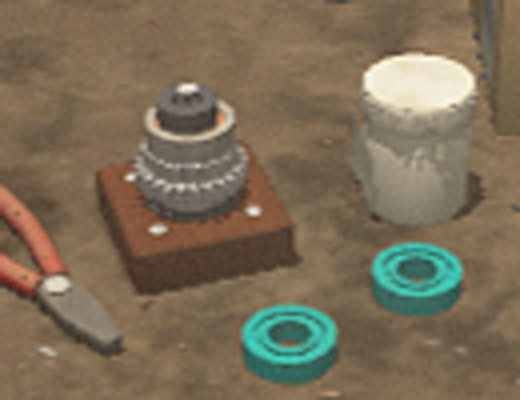

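View pics/c_b.png

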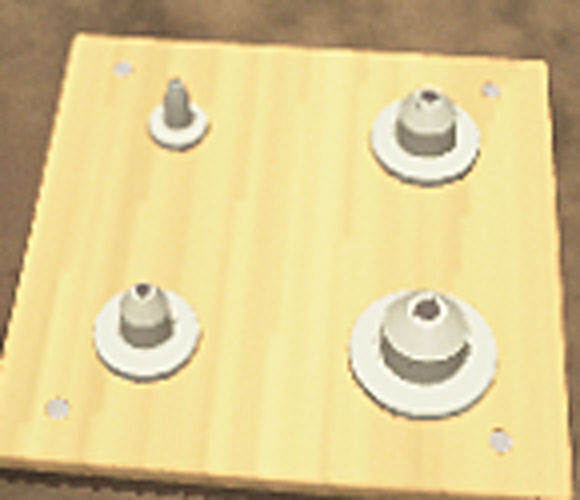

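The crop confirms the choice: the dark collar, then the grey bearing, then the two steel gears on the brown block, with turquoise rings only on the bench. By flange width in the side view the pegs are collar (269,293), small gear (332,297), bearing (262,345) and large gear (331,349). Next I go over the board for a close look at them.

```bash
python3 -m crank '[{"dx":0.025,"dy":0.028,"grip":1},{"dx":0.05,"dy":0.056,"grip":1},{"dx":0.075,"dy":0.084,"grip":1},{"dx":0.1,"dy":0.112,"grip":1},{"dx":0.125,"dy":0.14,"grip":1}]' 
python3 -m crank '[{"dx":0.025,"dy":0.028,"grip":1},{"dx":0.05,"dy":0.056,"grip":1},{"dx":0.075,"dy":0.084,"grip":1},{"dx":0.1,"dy":0.112,"grip":1},{"dx":0.125,"dy":0.14,"grip":1}]' 
python3 -m crank '[{"dx":0.025,"dy":0.028,"grip":1},{"dx":0.05,"dy":0.056,"grip":1},{"dx":0.075,"dy":0.084,"grip":1},{"dx":0.11,"dy":0.112,"grip":1},{"dx":0.11,"dy":0.14,"grip":1}]' 
python3 - <<'E'
from h import *
s,im=snap('wrist','w1.png'); print(s['t'],s['eef_pos'],s['ee_rot'])
for P in [(.538,-.148,.028),(.644,-.179,.028),(.512,-.262,.028),(.618,-.289,.028)]: print(proj('wrist',P,s))
E
```

```text
0.15 [ 0.19858403 -0.64475637  0.22584684] [ 3.14034369e+00 -1.36737538e-04 -2.84287410e+00]
[500.22494151 460.95732523]
[456.00679374 498.43988406]
[448.80971966 438.55307777]
[407.08658497 478.95129882]invalid input at $[0]: expected keys dx, dy, dz, twist, grip
invalid input at $[0]: expected keys dx, dy, dz, twist, grip
invalid input at $[0]: expected keys dx, dy, dz, twist, grip
```

View pics/w1.png

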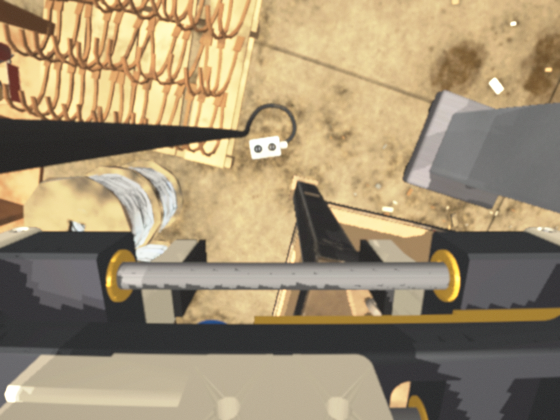

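The rows need every key. The picture shows the fingers low in the view, at (180,265) and (380,265), with the open view lying on the robot's side of the tool. I'll go a bit beyond the board so that it is in view.

```bash
for i in 1; do
python3 -m crank '[{"dx":0.025,"dy":0.022,"dz":0,"twist":0,"grip":1},{"dx":0.05,"dy":0.044,"dz":0,"twist":0,"grip":1},{"dx":0.075,"dy":0.066,"dz":0,"twist":0,"grip":1},{"dx":0.1,"dy":0.088,"dz":0,"twist":0,"grip":1},{"dx":0.125,"dy":0.11,"dz":0,"twist":0,"grip":1}]' 
python3 -m crank '[{"dx":0.025,"dy":0.022,"dz":0,"twist":0,"grip":1},{"dx":0.05,"dy":0.044,"dz":0,"twist":0,"grip":1},{"dx":0.075,"dy":0.066,"dz":0,"twist":0,"grip":1},{"dx":0.1,"dy":0.088,"dz":0,"twist":0,"grip":1},{"dx":0.125,"dy":0.11,"dz":0,"twist":0,"grip":1}]' 
python3 -m crank '[{"dx":0.025,"dy":0.022,"dz":0,"twist":0,"grip":1},{"dx":0.05,"dy":0.044,"dz":0,"twist":0,"grip":1},{"dx":0.075,"dy":0.066,"dz":0,"twist":0,"grip":1},{"dx":0.1,"dy":0.088,"dz":0,"twist":0,"grip":1},{"dx":0.125,"dy":0.11,"dz":0,"twist":0,"grip":1}]' 
python3 -m crank '[{"dx":0.025,"dy":0.022,"dz":0,"twist":0,"grip":1},{"dx":0.05,"dy":0.044,"dz":0,"twist":0,"grip":1},{"dx":0.075,"dy":0.066,"dz":0,"twist":0,"grip":1},{"dx":0.1,"dy":0.09,"dz":0,"twist":0,"grip":1},{"dx":0.1,"dy":0.09,"dz":0,"twist":0,"grip":1}]' 
done
python3 - <<'E'
from h import *
s,im=snap('wrist','w2.png'); print(s['t'],s['eef_pos'],s['ee_rot'])
for P in [(.538,-.148,.028),(.644,-.179,.028),(.512,-.262,.028),(.618,-.289,.028)]: print(proj('wrist',P,s))
E
```

```text
t: 0.62
eef_pos: [0.3245, -0.5339, 0.2264]
ee_rot: [3.141, -0.0, -2.843]
force: [0.5, -0.5, -0.4]
width: 0.0875
gripper_force: 0.0
t: 1.03
eef_pos: [0.4497, -0.4237, 0.2266]
ee_rot: [3.142, 0.0, -2.843]
force: [0.0, -0.8, 1.1]
width: 0.0876
gripper_force: 0.0
t: 1.45
eef_pos: [0.5746, -0.3137, 0.2265]
ee_rot: [3.141, -0.0, -2.843]
force: [0.3, -1.4, 0.1]
width: 0.0876
gripper_force: 0.0
t: 1.87
eef_pos: [0.6772, -0.2209, 0.2251]
ee_rot: [3.141, -0.0, -2.839]
force: [-0.1, -1.0, -1.7]
width: 0.0876
gripper_force: 0.0
1.8667 [ 0.67721627 -0.22091498  0.22513441] [ 3.14110353e+00 -2.31213173e-04 -2.83916794e+00]
[379.30702442  93.68744792]
[322.88303833 174.24047574]
[290.57179818  36.24882104]
[240.50545336 124.67533647]
```

View pics/w2.png

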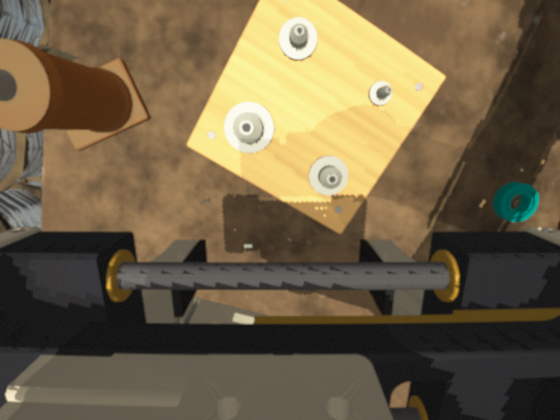

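The board is fully in view, with the pegs at (380,93) collar, (328,177) small gear, (298,38) bearing and (248,127) large gear. A brown post stands left of it at (60,90). I'll measure the pegs and check how close the post is.

```bash
cat > pegs.py <<'E'
from h import *
def pegs(im,s,seeds):
    hsv=cv2.cvtColor(im,cv2.COLOR_RGB2HSV)
    m=((hsv[...,1]<75)&(hsv[...,2]>70)).astype(np.uint8)
    out=[]
    for x,y in seeds:
        k=np.zeros_like(m);cv2.circle(k,(x,y),34,1,-1)
        n,l,st,ce=cv2.connectedComponentsWithStats(m&k)
        i=1+np.argmax(st[1:,4]); c=max(cv2.findContours((l==i).astype(np.uint8),0,1)[0],key=cv2.contourArea)
        h=cv2.convexHull(c).reshape(-1,2)
        P=np.array([onz('wrist',p,.028,s)[:2] for p in h])
        (cx,cy),r=cv2.minEnclosingCircle(P.astype(np.float32))
        A=np.c_[2*P,np.ones(len(P))];f=np.linalg.lstsq(A,(P**2).sum(1),rcond=None)[0]
        print((x,y),'fit',f[:2].round(4),'r',np.sqrt(f[2]+f[0]**2+f[1]**2).round(4),'mec',np.round((cx,cy,r),4)); out.append(f[:2])
    return np.array(out)
E
python3 - <<'E'
from pegs import *
s,im=snap('wrist','w3.png');print(s['eef_pos'])
o=pegs(im,s,[(380,93),(328,177),(298,38),(248,127)])
print(np.linalg.norm(o[0]-o[1]),np.linalg.norm(o[0]-o[2]),np.linalg.norm(o[3]-o[1]),np.linalg.norm(o[3]-o[2]),o.mean(0))
print('post base',onz('wrist',(110,105),0.0,s),onz('wrist',(150,118),0,s),onz('side',(380,410),0))
o1,d1=ray('wrist',(8,85),s)
print('post top z along ray',[(z,(o1+d1*(z-o1[2])/d1[2]).round(3)) for z in(.05,.1,.15)])
def tri(n1,a,n2,b,s=None):
    o1,d1=ray(n1,a,s);o2,d2=ray(n2,b,s)
    t=np.linalg.lstsq(np.c_[d1,-d2],o2-o1,rcond=None)[0];p,q=o1+t[0]*d1,o2+t[1]*d2
    return (p+q)/2,np.linalg.norm(p-q)
print(tri('wrist',(8,85),'side',(398,397),s), tri('scene',(413,158),'side',(398,397)))
print('pot',tri('scene',(190,230),'side',(319,157)))
E
```

```text
[ 0.67543392 -0.22247259  0.22517767]
(380, 93) fit [ 0.5367 -0.1474] r 0.0131 mec [ 0.5367 -0.1473  0.0134]
(328, 177) fit [ 0.6433 -0.1723] r 0.0238 mec [ 0.6433 -0.1722  0.0242]
(298, 38) fit [ 0.5115 -0.2541] r 0.0212 mec [ 0.5115 -0.2541  0.0215]
(248, 127) fit [ 0.618  -0.2795] r 0.0291 mec [ 0.6182 -0.2794  0.0295]
0.10954802791055007 0.10960460355634305 0.11007857393051573 0.10955480519989225 [ 0.57737676 -0.2133319 ]
post base [ 0.64099491 -0.45659381  0.        ] [ 0.64183596 -0.40506136  0.        ] [ 0.67560182 -0.37206328  0.        ]
post top z along ray [(0.05, array([ 0.648, -0.542,  0.05 ])), (0.1, array([ 0.642, -0.497,  0.1  ])), (0.15, array([ 0.637, -0.452,  0.15 ]))]
(array([ 0.64278271, -0.43957212,  0.1672367 ]), np.float64(0.016396155116151397)) (array([ 0.6457406 , -0.44069977,  0.15597604]), np.float64(0.020069504919418092))
pot (array([0.70176962, 0.2232191 , 0.07879364]), np.float64(0.0036934744369564233))
```

The pegs form a clean 110 mm square (C .5367,-.1474; GS .6433,-.1723; B .5115,-.2541; GL .618,-.2795), and the post stays clear of the gripper. Next is the shaft.

```bash
python3 -m crank '[{"dx":0,"dy":0.035,"dz":0,"twist":0,"grip":1},{"dx":0,"dy":0.07,"dz":0,"twist":0,"grip":1},{"dx":0,"dy":0.105,"dz":0,"twist":0,"grip":1},{"dx":0,"dy":0.14,"dz":0,"twist":0,"grip":1},{"dx":0,"dy":0.175,"dz":0,"twist":0,"grip":1}]' 
python3 -m crank '[{"dx":0,"dy":0.035,"dz":0,"twist":0,"grip":1},{"dx":0,"dy":0.07,"dz":0,"twist":0,"grip":1},{"dx":0,"dy":0.105,"dz":0,"twist":0,"grip":1},{"dx":-0.01,"dy":0.14,"dz":0,"twist":0,"grip":1},{"dx":-0.02,"dy":0.175,"dz":0,"twist":0,"grip":1}]' 
python3 -m crank '[{"dx":-0.01,"dy":0.035,"dz":0,"twist":0,"grip":1},{"dx":-0.01,"dy":0.07,"dz":0,"twist":0,"grip":1},{"dx":-0.01,"dy":0.105,"dz":0,"twist":0,"grip":1},{"dx":-0.01,"dy":0.105,"dz":0,"twist":0,"grip":1},{"dx":-0.01,"dy":0.105,"dz":0,"twist":0,"grip":1}]' 
python3 - <<'E'
from h import *
s,im=snap('wrist','w4.png'); print(s['t'],s['eef_pos'],s['ee_rot'],s['q'])
print(proj('wrist',(.562,.203,.1),s))
cv2.imwrite('pics/w4c.png',cv2.resize(im[0:240,150:450,::-1],None,fx=2.5,fy=2.5))
E
```

```text
t: 2.38
eef_pos: [0.6728, -0.0499, 0.2268]
ee_rot: [-3.142, 0.0, -2.844]
force: [1.6, 0.5, -1.4]
width: 0.0878
gripper_force: 0.0
t: 2.8
eef_pos: [0.6531, 0.1253, 0.2265]
ee_rot: [-3.142, -0.0, -2.844]
force: [1.1, 0.3, -0.5]
width: 0.0881
gripper_force: 0.0
t: 3.22
eef_pos: [0.6432, 0.2307, 0.2263]
ee_rot: [-3.142, -0.0, -2.841]
force: [-1.2, -0.9, 0.3]
width: 0.0878
gripper_force: 0.0
3.2167 [0.64320381 0.23073221 0.22632284] [-3.14150051e+00 -4.48276180e-04 -2.84108433e+00] [ 6.28896165e-01  3.72650426e-01  3.23526232e-02 -6.08335366e-05
 -1.23095257e+00 -1.89916385e+00]
[278.59750242 112.69570539]
```

View pics/w4c.png

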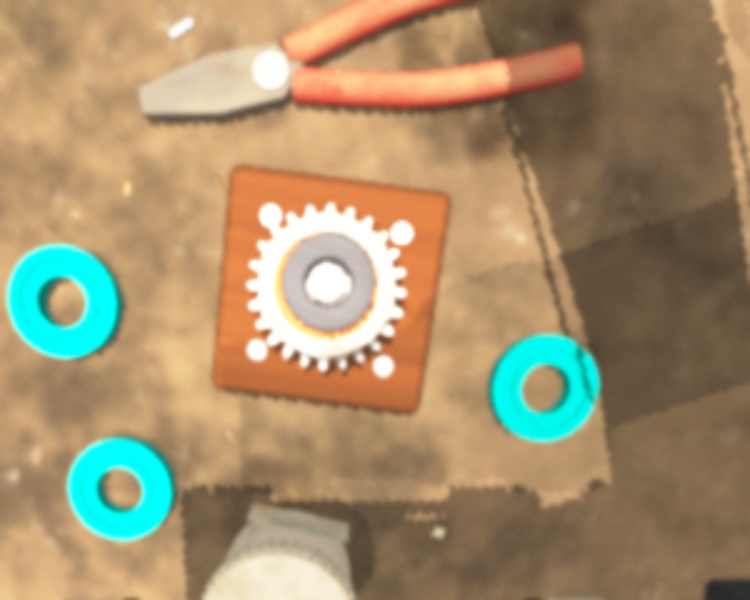

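The crop shows the dark collar ring at (329,282), with the shaft tip at (327,283) inside it, on the brown block between three turquoise rings and the pliers. The block's screws give the axis as a cross-check.

```bash
python3 - <<'E'
from h import *
s,im=snap('wrist','w5.png'); print(s['eef_pos'])
f=lambda c:(150+c[0]/2.5-.3,c[1]/2.5-.3)
print('collar',onz('wrist',f((329,282)),.1,s),'tip',onz('wrist',f((327,283)),.106,s),'block',onz('wrist',f((328.5,290.7)),.032,s))
hsv=cv2.cvtColor(im,cv2.COLOR_RGB2HSV)
k=np.zeros(im.shape[:2],np.uint8);cv2.circle(k,(281,113),23,1,-1)
m=((im.max(2)<150)&(hsv[...,1]<60)).astype(np.uint8)&k
c=max(cv2.findContours(m,0,1)[0],key=cv2.contourArea)
P=np.array([onz('wrist',p,.1,s)[:2] for p in cv2.convexHull(c).reshape(-1,2)])
print('collar fit',cv2.minEnclosingCircle(P.astype(np.float32)))
# block outline at z=.032
m=((hsv[...,0]<13)&(hsv[...,1]>120)).astype(np.uint8);m[:60]=0;m[175:]=0;m[:,:230]=0;m[:,340:]=0
c=cv2.findContours(m,0,1)[0]; c=np.vstack([x for x in c if cv2.contourArea(x)>20])
q=cv2.minAreaRect(c);print(q,onz('wrist',q[0],.032,s))
E
```

```text
[0.64334491 0.22956591 0.2264396 ]
collar [0.56119839 0.20423326 0.1       ] tip [0.5620856  0.20377929 0.106     ] block [0.56098542 0.20364197 0.032     ]
collar fit ((0.5562548637390137, 0.20241674780845642), 0.0066315894946455956)
((281.3340759277344, 115.74455261230469), (88.08710479736328, 89.5409164428711), 7.594643592834473) [0.56066007 0.20382112 0.032     ]
```

```bash
python3 -m crank '[{"dx":-0.035,"dy":-0.011,"dz":0,"twist":0,"grip":1},{"dx":-0.07,"dy":-0.022,"dz":0,"twist":0,"grip":1},{"dx":-0.082,"dy":-0.0255,"dz":-0.02,"twist":0,"grip":1},{"dx":-0.082,"dy":-0.0255,"dz":-0.05,"twist":0,"grip":1},{"dx":-0.082,"dy":-0.0255,"dz":-0.08,"twist":0,"grip":1}]' 25
python3 -m crank '[{"dx":0,"dy":0,"dz":-0.02,"twist":0,"grip":1},{"dx":0,"dy":0,"dz":-0.04,"twist":0,"grip":1},{"dx":0,"dy":0,"dz":-0.05,"twist":0,"grip":1},{"dx":0,"dy":0,"dz":-0.057,"twist":0,"grip":1},{"dx":0,"dy":0,"dz":-0.057,"twist":0,"grip":1}]' 
python3 -m crank '[{"dx":0,"dy":0,"dz":0,"twist":0,"grip":0},{"dx":0,"dy":0,"dz":0,"twist":0,"grip":-0.5},{"dx":0,"dy":0,"dz":0,"twist":0,"grip":-1},{"dx":0,"dy":0,"dz":0,"twist":0,"grip":-1},{"dx":0,"dy":0,"dz":0,"twist":0,"grip":-1}]' 
python3 -m crank '[{"dx":0,"dy":0,"dz":0,"twist":0,"grip":-1},{"dx":0,"dy":0,"dz":0,"twist":0,"grip":-1},{"dx":0,"dy":0,"dz":0,"twist":0,"grip":-1},{"dx":0,"dy":0,"dz":0,"twist":0,"grip":-1},{"dx":0,"dy":0,"dz":0,"twist":0,"grip":-1}]'
```

```text
t: 3.73
eef_pos: [0.5618, 0.2028, 0.1479]
ee_rot: [3.14, 0.004, -2.844]
force: [0.4, -0.3, -1.3]
width: 0.0877
gripper_force: 0.0
t: 4.15
eef_pos: [0.5614, 0.2032, 0.0887]
ee_rot: [-3.141, -0.002, -2.844]
force: [-0.5, -0.8, -0.0]
width: 0.0875
gripper_force: 0.0
t: 4.57
eef_pos: [0.5619, 0.2047, 0.0902]
ee_rot: [3.141, 0.001, -2.843]
force: [0.1, 0.1, -0.2]
width: 0.06
gripper_force: 0.0
t: 4.98
eef_pos: [0.5617, 0.2044, 0.0896]
ee_rot: [-3.142, 0.0, -2.843]
force: [0.0, -0.8, 0.7]
width: 0.035
gripper_force: 25.0
```

```bash
python3 -m crank '[{"dx":0,"dy":0,"dz":0.025,"twist":0,"grip":-1},{"dx":0,"dy":0,"dz":0.055,"twist":0,"grip":-1},{"dx":-0.005,"dy":-0.03,"dz":0.07,"twist":0,"grip":-1},{"dx":-0.005,"dy":-0.065,"dz":0.08,"twist":0,"grip":-1},{"dx":-0.005,"dy":-0.1,"dz":0.08,"twist":0,"grip":-1}]'
python3 -m crank '[{"dx":-0.005,"dy":-0.035,"dz":0,"twist":0,"grip":-1},{"dx":-0.01,"dy":-0.07,"dz":0,"twist":0,"grip":-1},{"dx":-0.015,"dy":-0.105,"dz":0,"twist":0,"grip":-1},{"dx":-0.018,"dy":-0.14,"dz":0,"twist":0,"grip":-1},{"dx":-0.02,"dy":-0.175,"dz":0,"twist":0,"grip":-1}]'
python3 -m crank '[{"dx":0,"dy":-0.035,"dz":0,"twist":0,"grip":-1},{"dx":0,"dy":-0.065,"dz":-0.02,"twist":0,"grip":-1},{"dx":0,"dy":-0.0768,"dz":-0.04,"twist":0,"grip":-1},{"dx":0,"dy":-0.0768,"dz":-0.07,"twist":0,"grip":-1},{"dx":0,"dy":-0.0768,"dz":-0.085,"twist":0,"grip":-1}]'
python3 - <<'E'
from h import *
s,im=snap('wrist','w6.png'); print(s['t'],s['eef_pos'],s['width'],s['gripper_force'])
s2,im2=snap('side','s6.png')
a=im2[230:390,210:370,::-1];b=im[150:400,100:460,::-1]
A=cv2.resize(a,(400,400));B=cv2.resize(b,(400,278));B=cv2.copyMakeBorder(B,0,122,0,0,0)
cv2.imwrite('pics/j6.png',np.hstack([A,B]))
E
```

```text
t: 5.4
eef_pos: [0.5575, 0.1044, 0.1721]
ee_rot: [3.141, 0.004, -2.841]
force: [1.2, -0.6, 0.3]
width: 0.0352
gripper_force: 25.0
t: 5.82
eef_pos: [0.5358, -0.0721, 0.1696]
ee_rot: [3.141, 0.0, -2.843]
force: [0.4, 0.4, -1.0]
width: 0.0352
gripper_force: 25.0
t: 6.23
eef_pos: [0.5348, -0.1485, 0.0816]
ee_rot: [3.14, -0.003, -2.846]
force: [-0.9, 0.7, -2.0]
width: 0.0352
gripper_force: 25.0
6.2333 [ 0.53478637 -0.14846637  0.08163918] 0.035237245987275116 24.99868487007916
```

View pics/j6.png

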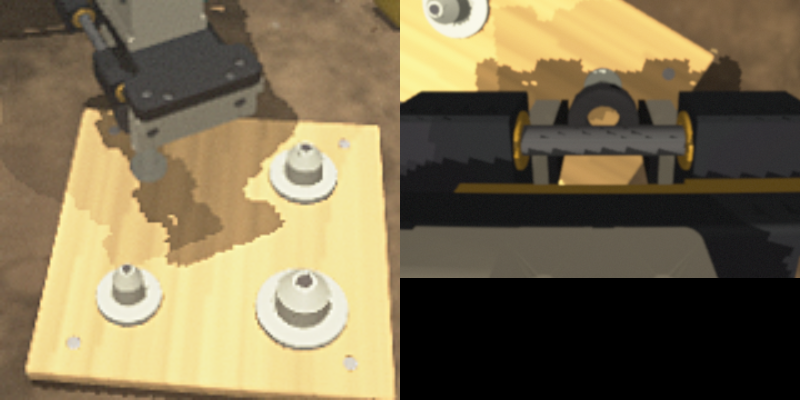

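In the side crop the collar hangs over its peg at (150,165). In the wrist crop its bore is at (602,110). I lower it, checking the force.

```bash
python3 -m crank '[{"dx":0,"dy":0,"dz":0,"twist":0,"grip":-1},{"dx":0,"dy":0,"dz":-0.015,"twist":0,"grip":-1},{"dx":0,"dy":0,"dz":-0.028,"twist":0,"grip":-1},{"dx":0,"dy":0,"dz":-0.036,"twist":0,"grip":-1},{"dx":0,"dy":0,"dz":-0.036,"twist":0,"grip":-1}]'
python3 -m crank '[{"dx":0,"dy":0,"dz":-0.005,"twist":0,"grip":-1},{"dx":0,"dy":0,"dz":-0.01,"twist":0,"grip":-1},{"dx":0,"dy":0,"dz":-0.0145,"twist":0,"grip":-1},{"dx":0,"dy":0,"dz":-0.0145,"twist":0,"grip":-1},{"dx":0,"dy":0,"dz":-0.0145,"twist":0,"grip":-1}]'
```

```text
t: 6.75
eef_pos: [0.5365, -0.147, 0.0483]
ee_rot: [3.141, -0.001, -2.842]
force: [-0.3, 0.7, -0.2]
width: 0.0356
gripper_force: 25.0
t: 7.17
eef_pos: [0.5366, -0.1474, 0.034]
ee_rot: [3.142, -0.0, -2.843]
force: [-0.0, -0.0, -0.5]
width: 0.0353
gripper_force: 25.0
```

```bash
python3 -m crank '[{"dx":0,"dy":0,"dz":-0.0005,"twist":0,"grip":-0.1},{"dx":0,"dy":0,"dz":-0.0005,"twist":0,"grip":0.3},{"dx":0,"dy":0,"dz":-0.0005,"twist":0,"grip":1},{"dx":0,"dy":0,"dz":-0.0005,"twist":0,"grip":1},{"dx":0,"dy":0,"dz":-0.0005,"twist":0,"grip":1}]'
python3 -m crank '[{"dx":0,"dy":0,"dz":0.02,"twist":0,"grip":1},{"dx":0,"dy":0,"dz":0.05,"twist":0,"grip":1},{"dx":0,"dy":0,"dz":0.08,"twist":0,"grip":1},{"dx":0,"dy":0.03,"dz":0.11,"twist":0,"grip":1},{"dx":0,"dy":0.06,"dz":0.136,"twist":0,"grip":1}]'
python3 -m crank '[{"dx":0.01,"dy":0.035,"dz":0,"twist":0,"grip":1},{"dx":0.01,"dy":0.07,"dz":0,"twist":0,"grip":1},{"dx":0.025,"dy":0.105,"dz":0,"twist":0,"grip":1},{"dx":0.025,"dy":0.14,"dz":0,"twist":0,"grip":1},{"dx":0.025,"dy":0.175,"dz":0,"twist":0,"grip":1}]'
python3 - <<'E'
from h import *
s2,im2=snap('side','s7.png');s3,im3=snap('scene','e7.png')
a=im2[230:390,210:370,::-1];b=im3[160:340,160:300,::-1];c=im3[190:260,300:440,::-1]
cv2.imwrite('pics/j7.png',np.hstack([cv2.resize(a,(400,400)),np.vstack([cv2.resize(c,(400,200)),cv2.resize(im2[130:230,200:400,::-1],(400,200))])]))
E
```

```text
t: 7.58
eef_pos: [0.5368, -0.1474, 0.0338]
ee_rot: [-3.141, 0.0, -2.843]
force: [-0.2, -0.1, -0.6]
width: 0.0603
gripper_force: 0.0
t: 8.0
eef_pos: [0.5367, -0.0878, 0.1714]
ee_rot: [-3.141, 0.001, -2.846]
force: [0.9, 0.6, 1.1]
width: 0.0865
gripper_force: 0.0
t: 8.42
eef_pos: [0.5618, 0.0894, 0.1697]
ee_rot: [3.142, 0.0, -2.843]
force: [1.8, -0.5, -0.8]
width: 0.0873
gripper_force: 0.0
```

View pics/j7.png

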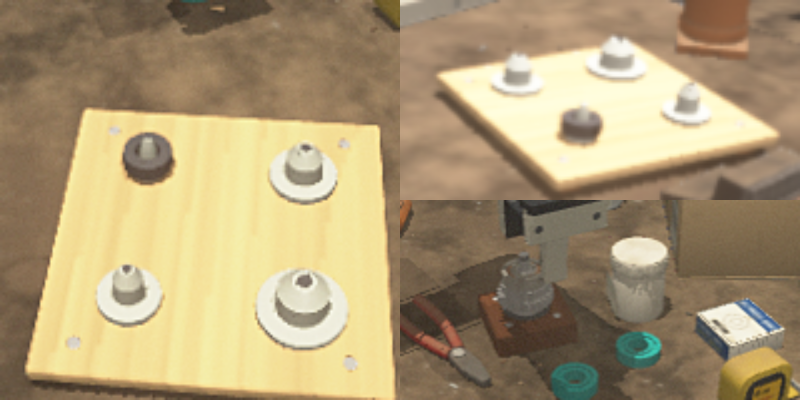

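The collar lies flat on its peg at (148,157) and the rest of the stack is unchanged. Next comes the bearing.

```bash
python3 -m crank '[{"dx":0,"dy":0.035,"dz":0,"twist":0,"grip":1},{"dx":0,"dy":0.07,"dz":0,"twist":0,"grip":1},{"dx":0,"dy":0.105,"dz":0,"twist":0,"grip":1},{"dx":0,"dy":0.117,"dz":-0.015,"twist":0,"grip":1},{"dx":0,"dy":0.117,"dz":-0.045,"twist":0,"grip":1}]' 30
python3 -m crank '[{"dx":0,"dy":0,"dz":-0.02,"twist":0,"grip":1},{"dx":0,"dy":0,"dz":-0.04,"twist":0,"grip":1},{"dx":0,"dy":0,"dz":-0.0505,"twist":0,"grip":1},{"dx":0,"dy":0,"dz":-0.0505,"twist":0,"grip":0.2},{"dx":0,"dy":0,"dz":-0.0505,"twist":0,"grip":-0.5}]'
python3 -m crank '[{"dx":0,"dy":0,"dz":0,"twist":0,"grip":-1},{"dx":0,"dy":0,"dz":0,"twist":0,"grip":-1},{"dx":0,"dy":0,"dz":0,"twist":0,"grip":-1},{"dx":0,"dy":0,"dz":0,"twist":0,"grip":-1},{"dx":0,"dy":0,"dz":0,"twist":0,"grip":-1}]'
python3 -m crank '[{"dx":0,"dy":0,"dz":0,"twist":0,"grip":-1},{"dx":0,"dy":0,"dz":0.012,"twist":0,"grip":-1},{"dx":0,"dy":0,"dz":0.03,"twist":0,"grip":-1},{"dx":0,"dy":0,"dz":0.06,"twist":0,"grip":-1},{"dx":0,"dy":0,"dz":0.095,"twist":0,"grip":-1}]'
```

```text
t: 8.93
eef_pos: [0.5641, 0.2087, 0.1276]
ee_rot: [3.14, 0.008, -2.839]
force: [0.7, -0.1, 0.2]
width: 0.0875
gripper_force: 0.0
t: 9.35
eef_pos: [0.5618, 0.2043, 0.0742]
ee_rot: [-3.141, -0.001, -2.843]
force: [0.3, 0.6, 0.6]
width: 0.0792
gripper_force: 0.0
t: 9.77
eef_pos: [0.5621, 0.2048, 0.0749]
ee_rot: [3.141, 0.001, -2.843]
force: [-1.2, 0.0, 2.6]
width: 0.0511
gripper_force: 30.0
t: 10.18
eef_pos: [0.5601, 0.2038, 0.1679]
ee_rot: [-3.141, -0.005, -2.843]
force: [0.9, 1.0, -2.3]
width: 0.0513
gripper_force: 30.0
```

```bash
python3 -m crank '[{"dx":-0.004,"dy":-0.035,"dz":0,"twist":0,"grip":-1},{"dx":-0.008,"dy":-0.07,"dz":0,"twist":0,"grip":-1},{"dx":-0.012,"dy":-0.105,"dz":0,"twist":0,"grip":-1},{"dx":-0.016,"dy":-0.14,"dz":0,"twist":0,"grip":-1},{"dx":-0.02,"dy":-0.175,"dz":0,"twist":0,"grip":-1}]'
python3 -m crank '[{"dx":-0.004,"dy":-0.035,"dz":0,"twist":0,"grip":-1},{"dx":-0.008,"dy":-0.07,"dz":0,"twist":0,"grip":-1},{"dx":-0.012,"dy":-0.105,"dz":0,"twist":0,"grip":-1},{"dx":-0.016,"dy":-0.14,"dz":0,"twist":0,"grip":-1},{"dx":-0.02,"dy":-0.175,"dz":0,"twist":0,"grip":-1}]'
python3 -m crank '[{"dx":-0.004,"dy":-0.035,"dz":0,"twist":0,"grip":-1},{"dx":-0.007,"dy":-0.07,"dz":0,"twist":0,"grip":-1},{"dx":-0.0097,"dy":-0.1,"dz":-0.02,"twist":0,"grip":-1},{"dx":-0.0097,"dy":-0.1084,"dz":-0.05,"twist":0,"grip":-1},{"dx":-0.0097,"dy":-0.1084,"dz":-0.084,"twist":0,"grip":-1}]'
python3 -m crank '[{"dx":0,"dy":0,"dz":-0.002,"twist":0,"grip":-1},{"dx":0,"dy":0,"dz":-0.015,"twist":0,"grip":-1},{"dx":0,"dy":0,"dz":-0.028,"twist":0,"grip":-1},{"dx":0,"dy":0,"dz":-0.036,"twist":0,"grip":-1},{"dx":0,"dy":0,"dz":-0.036,"twist":0,"grip":-1}]'
```

```text
t: 10.6
eef_pos: [0.5407, 0.0283, 0.1688]
ee_rot: [3.141, -0.0, -2.842]
force: [0.8, -0.2, -1.9]
width: 0.0511
gripper_force: 30.0
t: 11.02
eef_pos: [0.5208, -0.1468, 0.1689]
ee_rot: [3.141, -0.0, -2.843]
force: [0.4, 0.8, -2.2]
width: 0.0508
gripper_force: 30.0
t: 11.43
eef_pos: [0.5124, -0.2563, 0.0852]
ee_rot: [-3.14, 0.003, -2.846]
force: [0.3, 0.6, -2.2]
width: 0.0512
gripper_force: 30.0
t: 11.85
eef_pos: [0.5112, -0.2531, 0.0483]
ee_rot: [3.14, -0.002, -2.842]
force: [0.1, 0.1, -1.6]
width: 0.0509
gripper_force: 30.0
```

```bash
python3 -m crank '[{"dx":0,"dy":0,"dz":-0.005,"twist":0,"grip":-1},{"dx":0,"dy":0,"dz":-0.01,"twist":0,"grip":-1},{"dx":0,"dy":0,"dz":-0.0155,"twist":0,"grip":-1},{"dx":0,"dy":0,"dz":-0.0155,"twist":0,"grip":-1},{"dx":0,"dy":0,"dz":-0.0155,"twist":0,"grip":-1}]'
python3 -m crank '[{"dx":0,"dy":0,"dz":0,"twist":0,"grip":0.3},{"dx":0,"dy":0,"dz":0,"twist":0,"grip":0.6},{"dx":0,"dy":0,"dz":0,"twist":0,"grip":1},{"dx":0,"dy":0,"dz":0,"twist":0,"grip":1},{"dx":0,"dy":0,"dz":0,"twist":0,"grip":1}]'
python3 -m crank '[{"dx":0,"dy":0,"dz":0.02,"twist":0,"grip":1},{"dx":0,"dy":0,"dz":0.05,"twist":0,"grip":1},{"dx":0,"dy":0,"dz":0.08,"twist":0,"grip":1},{"dx":0.003,"dy":0.03,"dz":0.11,"twist":0,"grip":1},{"dx":0.007,"dy":0.06,"dz":0.136,"twist":0,"grip":1}]'
python3 -m crank '[{"dx":0.004,"dy":0.035,"dz":0,"twist":0,"grip":1},{"dx":0.008,"dy":0.07,"dz":0,"twist":0,"grip":1},{"dx":0.012,"dy":0.105,"dz":0,"twist":0,"grip":1},{"dx":0.016,"dy":0.14,"dz":0,"twist":0,"grip":1},{"dx":0.02,"dy":0.175,"dz":0,"twist":0,"grip":1}]'
python3 -m crank '[{"dx":0.004,"dy":0.035,"dz":0,"twist":0,"grip":1},{"dx":0.008,"dy":0.07,"dz":0,"twist":0,"grip":1},{"dx":0.012,"dy":0.105,"dz":0,"twist":0,"grip":1},{"dx":0.016,"dy":0.14,"dz":0,"twist":0,"grip":1},{"dx":0.02,"dy":0.175,"dz":0,"twist":0,"grip":1}]'
python3 - <<'E'
from h import *
s2,im2=snap('side','s8.png');s3,im3=snap('scene','e8.png');s4,im4=snap('wrist','w8.png');print(s4['eef_pos'])
a=im2[230:390,210:370,::-1];c=im3[190:260,300:440,::-1]
cv2.imwrite('pics/j8.png',np.hstack([cv2.resize(a,(400,400)),np.vstack([cv2.resize(c,(400,200)),cv2.resize(im2[130:230,200:400,::-1],(400,200))])]))
E
```

```text
t: 12.27
eef_pos: [0.5118, -0.2537, 0.0335]
ee_rot: [3.141, -0.0, -2.843]
force: [0.9, 0.2, -1.7]
width: 0.0509
gripper_force: 30.0
t: 12.68
eef_pos: [0.5122, -0.2538, 0.0338]
ee_rot: [-3.141, 0.0, -2.843]
force: [-0.1, 0.6, 0.5]
width: 0.0782
gripper_force: 0.0
t: 13.1
eef_pos: [0.5188, -0.1942, 0.1714]
ee_rot: [-3.141, 0.001, -2.846]
force: [1.0, 0.7, 0.2]
width: 0.0879
gripper_force: 0.0
t: 13.52
eef_pos: [0.5389, -0.0171, 0.17]
ee_rot: [3.142, 0.001, -2.843]
force: [0.2, 0.4, -0.3]
width: 0.0875
gripper_force: 0.0
t: 13.93
eef_pos: [0.5588, 0.158, 0.1699]
ee_rot: [3.141, 0.0, -2.843]
force: [0.3, -0.3, -0.1]
width: 0.0874
gripper_force: 0.0
[0.5597149  0.1604877  0.16952461]
```

View pics/j8.png

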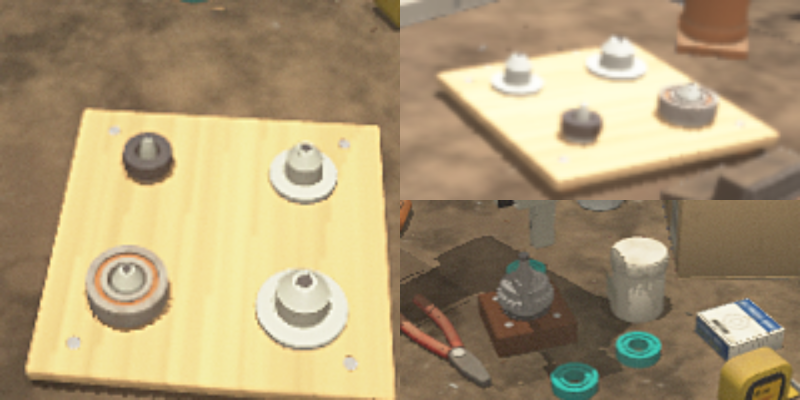

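The bearing lies flat on its peg at (127,283), and the small gear is now on top of the stack. Next comes the small gear.

```bash
python3 -m crank '[{"dx":0.0027,"dy":0.035,"dz":0,"twist":0,"grip":1},{"dx":0.0027,"dy":0.0484,"dz":0,"twist":0,"grip":1},{"dx":0.0027,"dy":0.0484,"dz":-0.02,"twist":0,"grip":1},{"dx":0.0027,"dy":0.0484,"dz":-0.05,"twist":0,"grip":1},{"dx":0.0027,"dy":0.0484,"dz":-0.08,"twist":0,"grip":1}]' 30
python3 -m crank '[{"dx":0,"dy":0,"dz":-0.015,"twist":0,"grip":1},{"dx":0,"dy":0,"dz":-0.024,"twist":0,"grip":1},{"dx":0,"dy":0,"dz":-0.0292,"twist":0,"grip":1},{"dx":0,"dy":0,"dz":-0.0292,"twist":0,"grip":0.4},{"dx":0,"dy":0,"dz":-0.0292,"twist":0,"grip":-0.3}]'
python3 -m crank '[{"dx":0,"dy":0,"dz":0,"twist":0,"grip":-1},{"dx":0,"dy":0,"dz":0,"twist":0,"grip":-1},{"dx":0,"dy":0,"dz":0,"twist":0,"grip":-1},{"dx":0,"dy":0,"dz":0,"twist":0,"grip":-1},{"dx":0,"dy":0,"dz":0,"twist":0,"grip":-1}]'
python3 -m crank '[{"dx":0,"dy":0,"dz":0,"twist":0,"grip":-1},{"dx":0,"dy":0,"dz":0.012,"twist":0,"grip":-1},{"dx":0,"dy":0,"dz":0.035,"twist":0,"grip":-1},{"dx":0,"dy":0,"dz":0.07,"twist":0,"grip":-1},{"dx":0,"dy":0,"dz":0.109,"twist":0,"grip":-1}]'
python3 - <<'E'
from h import *
s2,im2=snap('side','s9.png')
cv2.imwrite('pics/j9.png',cv2.resize(im2[80:230,180:400,::-1],None,fx=3,fy=3))
E
```

```text
t: 14.5
eef_pos: [0.5622, 0.2047, 0.0897]
ee_rot: [3.141, 0.003, -2.843]
force: [-0.3, 0.6, -0.9]
width: 0.0877
gripper_force: 0.0
t: 14.92
eef_pos: [0.5623, 0.2047, 0.0613]
ee_rot: [3.141, 0.001, -2.843]
force: [-0.5, -0.1, -0.0]
width: 0.0792
gripper_force: 0.0
t: 15.33
eef_pos: [0.562, 0.2048, 0.0611]
ee_rot: [3.141, 0.001, -2.843]
force: [-0.9, -1.5, 4.1]
width: 0.0555
gripper_force: 30.0
t: 15.75
eef_pos: [0.5601, 0.2039, 0.1683]
ee_rot: [-3.141, -0.005, -2.843]
force: [0.2, 1.3, -2.6]
width: 0.0555
gripper_force: 30.0
```

View pics/j9.png

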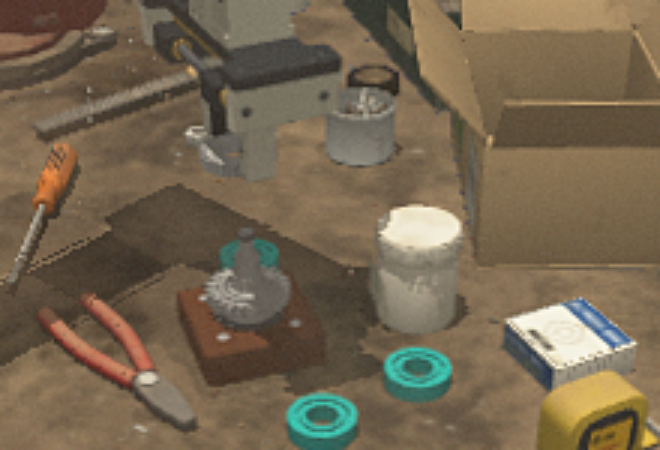

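The large gear remains on the block and the small gear is in the gripper. It looks slightly odd at (215,150), so I check its tilt from the wrist.

```bash
python3 - <<'E'
from h import *
s,im=snap('wrist','w9.png')
s3,im3=snap('scene','e9.png')
cv2.imwrite('pics/j9b.png',np.hstack([cv2.resize(im[180:350,130:430,::-1],(450,255)),cv2.resize(im3[150:250,180:300,::-1],(306,255))]))
E
```

```text
(no output)
```

View pics/j9b.png

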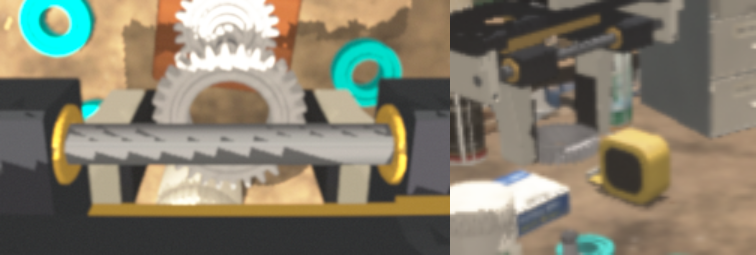

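```bash
python3 - <<'E'
from h import *
s=arm.get_state(); e=s['eef_pos']; print(e)
yaw=s['ee_rot'][2]
for nm,r,z in(('outer top',.029,.0103),('outer bot',.029,-.0027),('bore top',.0155,.0103),('outer bot raised 5deg front',.029,-.0027+.0025)):
    P=np.array([proj('wrist',e+[r*np.cos(t),r*np.sin(t),z],s) for t in np.linspace(0,6.28,73)])
    print(nm,P.min(0).round(1),P.max(0).round(1))
E
```

```text
[0.56318163 0.20578451 0.17251362]
outer top [226.9 211.2] [333.9 309.3]
outer bot [230.9 205. ] [330.1 296.9]
bore top [251.8 235.8] [309.  288.2]
outer bot raised 5deg front [230.2 206.1] [330.8 299.2]
```

The projection of a level gear (bore top at row 236, rim from column 227 to 334) matches the picture, so it is level. I carry it to its peg.

```bash
python3 -m crank '[{"dx":0.007,"dy":-0.035,"dz":0,"twist":0,"grip":-1},{"dx":0.015,"dy":-0.07,"dz":0,"twist":0,"grip":-1},{"dx":0.022,"dy":-0.105,"dz":0,"twist":0,"grip":-1},{"dx":0.03,"dy":-0.14,"dz":0,"twist":0,"grip":-1},{"dx":0.038,"dy":-0.175,"dz":0,"twist":0,"grip":-1}]'
python3 -m crank '[{"dx":0.007,"dy":-0.035,"dz":0,"twist":0,"grip":-1},{"dx":0.015,"dy":-0.07,"dz":0,"twist":0,"grip":-1},{"dx":0.022,"dy":-0.105,"dz":0,"twist":0,"grip":-1},{"dx":0.03,"dy":-0.14,"dz":0,"twist":0,"grip":-1},{"dx":0.038,"dy":-0.175,"dz":0,"twist":0,"grip":-1}]'
python3 -m crank '[{"dx":0.0061,"dy":-0.0266,"dz":0,"twist":0,"grip":-1},{"dx":0.0061,"dy":-0.0266,"dz":-0.02,"twist":0,"grip":-1},{"dx":0.0061,"dy":-0.0266,"dz":-0.05,"twist":0,"grip":-1},{"dx":0.0061,"dy":-0.0266,"dz":-0.08,"twist":0,"grip":-1},{"dx":0.0061,"dy":-0.0266,"dz":-0.09,"twist":0,"grip":-1}]'
python3 -m crank '[{"dx":0,"dy":0,"dz":0,"twist":0,"grip":-1},{"dx":0,"dy":0,"dz":-0.015,"twist":0,"grip":-1},{"dx":0,"dy":0,"dz":-0.025,"twist":0,"grip":-1},{"dx":0,"dy":0,"dz":-0.032,"twist":0,"grip":-1},{"dx":0,"dy":0,"dz":-0.032,"twist":0,"grip":-1}]'
```

```text
t: 16.32
eef_pos: [0.5987, 0.0281, 0.1675]
ee_rot: [3.141, -0.003, -2.843]
force: [0.4, -0.2, -3.0]
width: 0.0553
gripper_force: 30.0
t: 16.73
eef_pos: [0.6368, -0.1469, 0.1673]
ee_rot: [3.14, -0.003, -2.843]
force: [1.1, 0.6, -2.4]
width: 0.0555
gripper_force: 30.0
t: 17.15
eef_pos: [0.6396, -0.1718, 0.0728]
ee_rot: [3.137, -0.008, -2.845]
force: [-0.5, 0.2, -3.0]
width: 0.0551
gripper_force: 30.0
t: 17.57
eef_pos: [0.6431, -0.1717, 0.0464]
ee_rot: [3.141, -0.002, -2.843]
force: [0.6, -0.2, -2.7]
width: 0.0554
gripper_force: 30.0
```

```bash
python3 -m crank '[{"dx":0,"dy":0,"dz":-0.005,"twist":0,"grip":-1},{"dx":0,"dy":0,"dz":-0.01,"twist":0,"grip":-1},{"dx":0,"dy":0,"dz":-0.0152,"twist":0,"grip":-1},{"dx":0,"dy":0,"dz":-0.0152,"twist":0,"grip":-1},{"dx":0,"dy":0,"dz":-0.0152,"twist":0,"grip":-1}]'
python3 -m crank '[{"dx":0,"dy":0,"dz":0,"twist":0,"grip":0.4},{"dx":0,"dy":0,"dz":0,"twist":0,"grip":0.7},{"dx":0,"dy":0,"dz":0,"twist":0,"grip":1},{"dx":0,"dy":0,"dz":0,"twist":0,"grip":1},{"dx":0,"dy":0,"dz":0,"twist":0,"grip":1}]'
python3 -m crank '[{"dx":0,"dy":0,"dz":0.02,"twist":0,"grip":1},{"dx":0,"dy":0,"dz":0.05,"twist":0,"grip":1},{"dx":0,"dy":0,"dz":0.08,"twist":0,"grip":1},{"dx":-0.006,"dy":0.03,"dz":0.11,"twist":0,"grip":1},{"dx":-0.012,"dy":0.06,"dz":0.138,"twist":0,"grip":1}]'
python3 -m crank '[{"dx":-0.007,"dy":0.035,"dz":0,"twist":0,"grip":1},{"dx":-0.015,"dy":0.07,"dz":0,"twist":0,"grip":1},{"dx":-0.023,"dy":0.105,"dz":0,"twist":0,"grip":1},{"dx":-0.031,"dy":0.14,"dz":0,"twist":0,"grip":1},{"dx":-0.038,"dy":0.175,"dz":0,"twist":0,"grip":1}]'
python3 - <<'E'
from h import *
s2,im2=snap('side','s10.png');s3,im3=snap('scene','e10.png')
a=im2[230:390,210:370,::-1];c=im3[190:260,300:440,::-1]
cv2.imwrite('pics/j10.png',np.hstack([cv2.resize(a,(400,400)),np.vstack([cv2.resize(c,(400,200)),cv2.resize(im2[130:230,200:400,::-1],(400,200))])]))
E
```

```text
t: 17.98
eef_pos: [0.6437, -0.172, 0.0321]
ee_rot: [3.142, -0.0, -2.843]
force: [-1.0, 0.2, -2.2]
width: 0.0557
gripper_force: 30.0
t: 18.4
eef_pos: [0.644, -0.172, 0.0325]
ee_rot: [-3.141, 0.0, -2.843]
force: [0.3, 0.7, -0.4]
width: 0.0825
gripper_force: 0.0
t: 18.82
eef_pos: [0.6318, -0.1133, 0.1708]
ee_rot: [-3.141, 0.0, -2.846]
force: [0.8, 1.1, -0.6]
width: 0.0876
gripper_force: 0.0
t: 19.23
eef_pos: [0.5932, 0.0639, 0.17]
ee_rot: [3.141, 0.001, -2.843]
force: [0.8, 0.8, -0.2]
width: 0.0879
gripper_force: 0.0
```

View pics/j10.png

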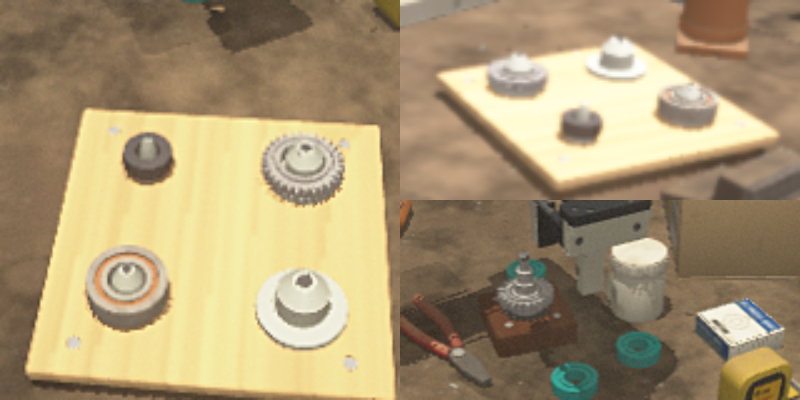

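The small gear lies flat on its peg at (303,165). The large gear is the last one.

```bash
python3 -m crank '[{"dx":-0.008,"dy":0.035,"dz":0,"twist":0,"grip":1},{"dx":-0.016,"dy":0.07,"dz":0,"twist":0,"grip":1},{"dx":-0.024,"dy":0.105,"dz":0,"twist":0,"grip":1},{"dx":-0.0321,"dy":0.1416,"dz":0,"twist":0,"grip":1},{"dx":-0.0321,"dy":0.1416,"dz":-0.01,"twist":0,"grip":1}]' 35
python3 -m crank '[{"dx":0,"dy":0,"dz":-0.03,"twist":0,"grip":1},{"dx":0,"dy":0,"dz":-0.06,"twist":0,"grip":1},{"dx":0,"dy":0,"dz":-0.09,"twist":0,"grip":1},{"dx":0,"dy":0,"dz":-0.105,"twist":0,"grip":1},{"dx":0,"dy":0,"dz":-0.1143,"twist":0,"grip":1}]'
python3 -m crank '[{"dx":0,"dy":0,"dz":0,"twist":0,"grip":0.6},{"dx":0,"dy":0,"dz":0,"twist":0,"grip":0.2},{"dx":0,"dy":0,"dz":0,"twist":0,"grip":-1},{"dx":0,"dy":0,"dz":0,"twist":0,"grip":-1},{"dx":0,"dy":0,"dz":0,"twist":0,"grip":-1}]'
python3 -m crank '[{"dx":0,"dy":0,"dz":0,"twist":0,"grip":-1},{"dx":0,"dy":0,"dz":0,"twist":0,"grip":-1},{"dx":0,"dy":0,"dz":0,"twist":0,"grip":-1},{"dx":0,"dy":0,"dz":0.012,"twist":0,"grip":-1},{"dx":0,"dy":0,"dz":0.03,"twist":0,"grip":-1}]'
python3 -m crank '[{"dx":0,"dy":0,"dz":0.03,"twist":0,"grip":-1},{"dx":0,"dy":0,"dz":0.06,"twist":0,"grip":-1},{"dx":0,"dy":0,"dz":0.085,"twist":0,"grip":-1},{"dx":0,"dy":0,"dz":0.0935,"twist":0,"grip":-1},{"dx":0,"dy":0,"dz":0.0935,"twist":0,"grip":-1}]'
```

```text
t: 19.75
eef_pos: [0.5624, 0.2093, 0.1615]
ee_rot: [3.14, 0.005, -2.839]
force: [1.0, -0.2, -0.5]
width: 0.0875
gripper_force: 0.0
t: 20.17
eef_pos: [0.5607, 0.2028, 0.0428]
ee_rot: [-3.141, -0.003, -2.843]
force: [0.0, -0.4, -0.0]
width: 0.0874
gripper_force: 0.0
t: 20.58
eef_pos: [0.5628, 0.2044, 0.0467]
ee_rot: [3.141, 0.003, -2.843]
force: [-0.7, -0.5, 3.1]
width: 0.0649
gripper_force: 34.7
t: 21.0
eef_pos: [0.5605, 0.2033, 0.0738]
ee_rot: [-3.141, -0.003, -2.843]
force: [0.5, 0.5, -2.7]
width: 0.0651
gripper_force: 34.7
t: 21.42
eef_pos: [0.5627, 0.2046, 0.1711]
ee_rot: [3.14, 0.004, -2.843]
force: [-0.6, -0.1, -3.0]
width: 0.0651
gripper_force: 34.7
```

```bash
python3 -m crank '[{"dx":0.004,"dy":-0.035,"dz":0,"twist":0,"grip":-1},{"dx":0.008,"dy":-0.07,"dz":0,"twist":0,"grip":-1},{"dx":0.012,"dy":-0.105,"dz":0,"twist":0,"grip":-1},{"dx":0.016,"dy":-0.14,"dz":0,"twist":0,"grip":-1},{"dx":0.02,"dy":-0.175,"dz":0,"twist":0,"grip":-1}]'
python3 -m crank '[{"dx":0.004,"dy":-0.035,"dz":0,"twist":0,"grip":-1},{"dx":0.008,"dy":-0.07,"dz":0,"twist":0,"grip":-1},{"dx":0.012,"dy":-0.105,"dz":0,"twist":0,"grip":-1},{"dx":0.016,"dy":-0.14,"dz":0,"twist":0,"grip":-1},{"dx":0.02,"dy":-0.175,"dz":0,"twist":0,"grip":-1}]'
python3 -m crank '[{"dx":0.004,"dy":-0.035,"dz":0,"twist":0,"grip":-1},{"dx":0.008,"dy":-0.07,"dz":0,"twist":0,"grip":-1},{"dx":0.012,"dy":-0.105,"dz":0,"twist":0,"grip":-1},{"dx":0.0168,"dy":-0.1338,"dz":0,"twist":0,"grip":-1},{"dx":0.0168,"dy":-0.1338,"dz":-0.03,"twist":0,"grip":-1}]'
python3 -m crank '[{"dx":0,"dy":0,"dz":-0.025,"twist":0,"grip":-1},{"dx":0,"dy":0,"dz":-0.05,"twist":0,"grip":-1},{"dx":0,"dy":0,"dz":-0.06,"twist":0,"grip":-1},{"dx":0,"dy":0,"dz":-0.065,"twist":0,"grip":-1},{"dx":0,"dy":0,"dz":-0.065,"twist":0,"grip":-1}]'
python3 -m crank '[{"dx":0,"dy":0,"dz":-0.01,"twist":0,"grip":-1},{"dx":0,"dy":0,"dz":-0.02,"twist":0,"grip":-1},{"dx":0,"dy":0,"dz":-0.028,"twist":0,"grip":-1},{"dx":0,"dy":0,"dz":-0.028,"twist":0,"grip":-1},{"dx":0,"dy":0,"dz":-0.028,"twist":0,"grip":-1}]'
```

```text
t: 21.83
eef_pos: [0.5803, 0.0273, 0.1663]
ee_rot: [3.141, -0.003, -2.843]
force: [0.7, -0.5, -2.9]
width: 0.0653
gripper_force: 34.7
t: 22.25
eef_pos: [0.6004, -0.1475, 0.1661]
ee_rot: [3.14, -0.003, -2.843]
force: [1.1, -0.3, -2.9]
width: 0.0656
gripper_force: 34.7
t: 22.67
eef_pos: [0.6211, -0.2859, 0.1413]
ee_rot: [-3.136, 0.005, -2.845]
force: [3.3, -0.2, -1.7]
width: 0.0656
gripper_force: 34.7
t: 23.08
eef_pos: [0.6176, -0.2795, 0.0717]
ee_rot: [3.14, -0.003, -2.843]
force: [0.1, -0.4, -3.4]
width: 0.0654
gripper_force: 34.7
t: 23.5
eef_pos: [0.6183, -0.2798, 0.0453]
ee_rot: [3.141, -0.001, -2.843]
force: [-0.3, 0.1, -3.1]
width: 0.0653
gripper_force: 34.7
```

```bash
python3 -m crank '[{"dx":0,"dy":0,"dz":-0.005,"twist":0,"grip":-1},{"dx":0,"dy":0,"dz":-0.01,"twist":0,"grip":-1},{"dx":0,"dy":0,"dz":-0.0145,"twist":0,"grip":-1},{"dx":0,"dy":0,"dz":-0.0145,"twist":0,"grip":-1},{"dx":0,"dy":0,"dz":-0.0145,"twist":0,"grip":-1}]'
python3 -m crank '[{"dx":0,"dy":0,"dz":0,"twist":0,"grip":0.6},{"dx":0,"dy":0,"dz":0,"twist":0,"grip":0.8},{"dx":0,"dy":0,"dz":0,"twist":0,"grip":1},{"dx":0,"dy":0,"dz":0,"twist":0,"grip":1},{"dx":0,"dy":0,"dz":0,"twist":0,"grip":1}]'
python3 -m crank '[{"dx":0,"dy":0,"dz":0.02,"twist":0,"grip":1},{"dx":0,"dy":0,"dz":0.05,"twist":0,"grip":1},{"dx":0,"dy":0,"dz":0.08,"twist":0,"grip":1},{"dx":0,"dy":0.03,"dz":0.11,"twist":0,"grip":1},{"dx":0.01,"dy":0.06,"dz":0.145,"twist":0,"grip":1}]'
python3 -m crank '[{"dx":0.01,"dy":0.035,"dz":0.02,"twist":0,"grip":1},{"dx":0.02,"dy":0.07,"dz":0.04,"twist":0,"grip":1},{"dx":0.04,"dy":0.1,"dz":0.04,"twist":0,"grip":1},{"dx":0.05,"dy":0.13,"dz":0.04,"twist":0,"grip":1},{"dx":0.05,"dy":0.13,"dz":0.04,"twist":0,"grip":1}]'
python3 - <<'E'
from h import *
s2,im2=snap('side','s11.png');s3,im3=snap('scene','e11.png');s4,im4=snap('wrist','w11.png')
a=im2[230:390,210:370,::-1];c=im3[190:260,300:440,::-1]
cv2.imwrite('pics/j11.png',np.hstack([cv2.resize(a,(400,400)),np.vstack([cv2.resize(c,(400,200)),cv2.resize(im2[130:230,200:400,::-1],(400,200))])]))
E
```

```text
t: 23.92
eef_pos: [0.6185, -0.2799, 0.0309]
ee_rot: [3.141, -0.0, -2.843]
force: [0.2, 0.6, -2.9]
width: 0.0651
gripper_force: 34.7
t: 24.33
eef_pos: [0.6188, -0.28, 0.0315]
ee_rot: [-3.141, 0.0, -2.843]
force: [0.2, -0.1, 0.7]
width: 0.0865
gripper_force: 0.0
t: 24.75
eef_pos: [0.6258, -0.2241, 0.1727]
ee_rot: [3.141, -0.001, -2.846]
force: [1.1, 0.1, -0.4]
width: 0.0872
gripper_force: 0.0
t: 25.17
eef_pos: [0.6793, -0.0889, 0.2119]
ee_rot: [3.141, 0.002, -2.839]
force: [-0.6, -0.2, -0.7]
width: 0.0875
gripper_force: 0.0
```

View pics/j11.png

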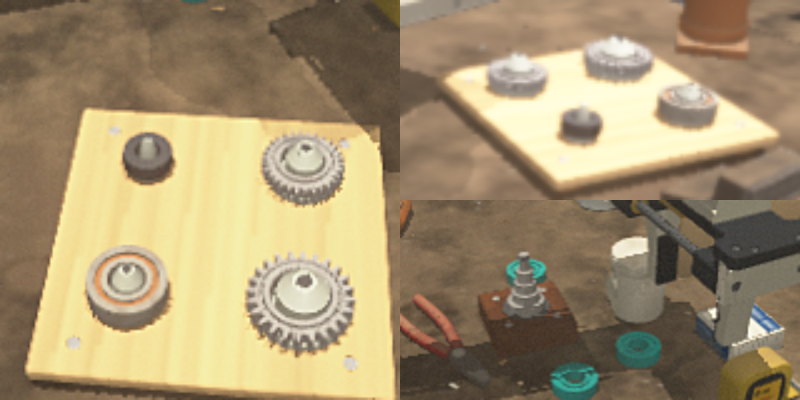

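All four parts lie flat on their own pegs: collar (148,157), small gear (303,165), bearing (127,283) and large gear (302,300). The shaft is bare and the pot has not moved, so I hand the job in.

```bash
python3 -c "
from station import arm
print(arm.job_done())"
```

```text
the job is handed in; nothing more can be done
None
```

I handed the job in at about 25 s. The last pictures show the collar, bearing, small gear and large gear lying flat on their own pegs and the grease pot still in place; the hand-in gave no verdict.

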